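# Tip sample tins from a tray into the feed chute of the weighing bench

### The job

Pick up the white tray by its blue bridge handle and carry it level, with its three sample tins aboard, to the head of the sloping feed chute. With the tray's open end at the head, tip the tray to about the chute's own slope and keep it tipped there until all three tins have slid in single file down into the straight channel, then set the empty tray down upright in the middle of its green mat and let go, leaving the bottle, the pot and the parcel alone.

Things in the scene. Friction and masses are not known exactly. Their poses are not given: they have to be found in the camera images.
- tray_grip (a point): centre of the tray's blue handle, a flat bar across the tray at mid-length: 14 mm thick along x, 92 mm long along y, 22 mm high, with 28 mm clear between it and the tins' tops. The point is 65 mm above the tray's underside and above the tray's middle; x along the tray away from its open end, z up. Tray 0.25 kg, at first on the mat, open end towards the robot within 30 degrees
- tray_mouth (a point): middle of the tray's open end at its underside: 110 mm to -x of and 65 mm below tray_grip, same axes. White tray, 220 mm long (x), 90 mm wide (y), floor 4 mm thick, walls 4 mm thick and 20 mm high (from the underside) on both long sides and at the +x end; the -x end is fully open, without a lip
- tin1_center (a point): closed round steel sample tin with a red lid, 60 mm diameter, 22 mm high, 55 to 115 g, lying flat in the tray; point at its centre, z along its axis. Starts to slide on tray or chute at a slope of 14 to 22 degrees. At first it is the nearest to the open end, its edge about 18 mm inside it
- tin2_center (a point): closed round steel sample tin with a yellow lid, 60 mm diameter, 22 mm high, 55 to 115 g, lying flat in the tray; point at its centre, z along its axis. Starts to slide on tray or chute at a slope of 14 to 22 degrees. At first in the middle of the tray
- tin3_center (a point): closed round steel sample tin with a green lid, 60 mm diameter, 22 mm high, 55 to 115 g, lying flat in the tray; point at its centre, z along its axis. Starts to slide on tray or chute at a slope of 14 to 22 degrees. At first at the tray's closed end
- chute_head (a point): middle of the top edge of the fixed aluminium feed chute, on its floor surface, 190 mm above the bench. Axes level: x points away from the chute, horizontally; the chute slopes down to -x at 35 degrees, roughly towards the robot, 238 mm long in plan. Floor here 128 mm wide, with no rails for the first 25 mm of slope. Nothing stands on the +x side, so a level tray can overhang there
- funnel (a point): middle of the wide end of the chute's funnel, 25 mm of slope below the head edge, on the floor; x up the slope, z square to it. Here the rails, 21 mm high, are 108 mm apart: on the -y side the straight blue guide rail, on the +y side a slanting steel rail that narrows the way over 80 mm of slope to the 66 mm wide channel
- channel: straight channel, the lower part of the chute, 66 mm wide, 185 mm long, for the three tins in one file. Origin on its floor, mid-width, at its upper end where the funnel ends; x up the slope (35 degrees), z square to the floor. Its mid-line lies 20 mm to the -y side of chute_head. Head edge at x = 105 mm, black end stop at x = -185 mm. Filled, the tins' centres lie at x = -155, -95, -35 mm, z = 11 mm
- mat_center (a point): flat green mat, 250 x 130 x 3 mm, fixed to the bench, on the left or the right of the chute; point at the middle of its top; x along its length, z up
- bottle_mid (a point): white plastic bottle with black cap, 72 mm diameter, 150 mm high, standing on a sheet of paper on the other side of the chute from the mat; point at mid-height; bystander, to be left where it stands
- pot_mid (a point): blue pot, 72 mm diameter, 75 mm high, on the same sheet; point at mid-height; bystander, to be left where it stands
- parcel_mid (a point): brown cardboard parcel 110 x 60 x 45 mm, on the same sheet; point at its centre; bystander, to be left where it stands

How it is judged:
By the outcome, as a careful person would: the job done as asked, in the order asked, and still so for the second after the job is handed in, with the robot touching nothing.
It also fails if it takes over 72 s, if anything falls off the work surface, if the arm or the gripper's body presses on something with over 40 N, if the wrist force passes 120 N, or if a joint passes its speed limit or range.

### The arm

A 7-joint arm with a two-finger parallel gripper is mounted at the origin on the work surface. World frame = base frame: x ahead of the robot, y to its left, z up, the work surface at z = 0. Lengths are in m, angles in rad, forces in N, time in s.
With the tool pointing down it reaches from about 0.4 to 0.9 m from the base axis. Payload 5.5 kg.
Tool frame: the origin (TCP) lies at the very end of the fingers, on their centre line; the grasp point (between the pads) lies 19 mm behind it; z points along the fingers, y is the line along which they close (so a half turn about z gives the same grasp; the last joint's range is limited). The gripper opens to 92 mm and grips with 3 to 60 N. Pads are 19 mm wide; open, the fingers measure 130 mm over their backs; the gripper's body (75 mm by 190 mm) begins 47 mm behind the grasp point.
Start: joints at [-0.863, 0.501, -0.427, 1.55, 0.221, 1.138, -0.21], TCP at [0.28, 0.587, 0.227] pointing down, gripper open.
Joint ranges: [-2.88, 2.88], [-0.31, 2.03], [-1.54, 1.56], [0.2, 2.42], [-1.41, 4.55], [0.19, 2.02], [-2.57, 2.57]. Speed limits (rad/s): [2.57, 2.57, 3.14, 3.14, 3.14, 3.14, 3.14].

### API

Orientations are given as a 3x3 rotation matrix whose columns are the frame's x, y, z axes.
In Python, from plant import monitor, viewer, job gives the robot as it stands. The module is installed in compiled form; this text tells all that it offers.
- The arm moves only by the shell command python3 -m handwheel 'ROWS' [FORCE]. ROWS is JSON, a list of rows, each an object with "linear": the shift along the world's x, y, z in m, a list of three; "dr": the turn, a rotation vector about the world's x, y, z in rad, a list of three; "fingers": the closure, from -1 (fully open) to 1 (shut), so that 0 is half open. A call has 1 to 20 rows; each row is the pose to reach, as a shift and turn from the pose commanded when the call began; what a row does not reach only later rows make up. A row lasts 1/8 s, in which the tool goes at most 62.5 mm and 10.7 degrees, less where a joint would pass 70% of its speed; a pose out of reach is approached as far as the arm can. A call with a gripper value outside its range is refused whole. The fingers move at their own pace and stop on an object; FORCE is the grip in N (left out, the last holds). Time passes only in rows, so rows that repeat a pose let the fingers close. It gives the time, the measured TCP pose, the force, the opening and the grip force at its end, in the units of the state.
- monitor.state(): the state, without advancing time (a new reading comes with each control period).
- viewer.read_camera(name): name is "scene" or "top"; returns a dict with "frame" (420x560x3 uint8, red, green, blue), "camera_matrix" (3x3 intrinsics, pixels), "eye" and "attitude" of the camera in the world. Camera axes: x right, y down, z forward; pixel columns grow to the right and rows downward; lengths in m; the calibration is good to about 2 mm. A picture is of the moment at which its call begins. There is no depth.
- job.finish_job(): hands the job in; it is judged then, once.
The state is a dict: "time_s": time; "joint_positions": joint angles; "qvel": joint speeds; "effort": joint torques, N m; "position": TCP position; "orientation": TCP orientation; "ft_force": force on the tool from outside, world axes, zero at the start; "wrist_torque": the same for the moment, N m; "opening": opening from 0.0 (shut) to 1.0 (fully open); "gripper_force": force on a finger pad.
Only numpy, scipy, OpenCV 4.12 (cv2) and the standard library are available. Lean on these libraries where they do the work, as an engineer would, in place of code of your own. Each camera call takes 0.05 s, during which the arm holds its last target. There are 200 camera calls.

## Working session

There is one attempt and no reset: what is moved stays moved. The work goes in short steps, Python scripts to look and compute and a shell command to move; the robot and the scene stay as the last step left them, time stands still between calls to the robot, and variables do not carry over. Pictures are saved under pics/ and viewed, at most 12 in all, crops included, and the job is handed in when it is done.

```bash
mkdir -p pics
python3 - <<'E'
from plant import monitor, viewer
import cv2,numpy as np,pickle
d={n:viewer.read_camera(n) for n in("scene","top")}
pickle.dump(d,open('c0.pkl','wb'))
for n in d:
    cv2.imwrite(f'pics/{n}0.png',d[n]['frame'][:,:,::-1]);print(n,d[n]['camera_matrix'],d[n]['eye'],d[n]['attitude'])
s=monitor.state();print(s)
E
```

```text
scene [[393.67793116   0.         273.84124694]
 [  0.         393.67793116 217.84067349]
 [  0.           0.           1.        ]] [ 0.93174301 -0.2321006   0.886052  ] [[ 0.40670932  0.76996778 -0.49166771]
 [ 0.91341269 -0.33314344  0.23386473]
 [ 0.01627244 -0.54421049 -0.83879088]]
top [[404.99021333   0.         275.93627535]
 [  0.         404.99021333 204.05908907]
 [  0.           0.           1.        ]] [ 0.33022727 -0.01043975  1.12039936] [[ 0.02093876 -0.99083798  0.1334229 ]
 [-0.99950491 -0.01761106  0.0260726 ]
 [-0.023484   -0.13390277 -0.99071618]]
{'time_s': 0.1, 'joint_positions': array([-0.86280915,  0.50172047, -0.42678078,  1.55132606,  0.22079523,
        1.13832593, -0.21030386]), 'qvel': array([-0.00091497, -0.0023462 ,  0.00023593, -0.00169559, -0.00070159,
       -0.00082568,  0.00057744]), 'effort': array([-1.11550803e-02, -5.67867315e+01, -5.83813190e+00, -2.79912633e+01,
       -6.89035398e-02,  2.39589839e-02,  1.57543508e-05]), 'position': array([0.27945444, 0.5861651 , 0.22580887]), 'orientation': array([[-9.02708766e-01,  4.30251406e-01, -7.81837044e-04],
       [ 4.30252115e-01,  9.02707445e-01, -1.54502750e-03],
       [ 4.10198659e-05, -1.73109691e-03, -9.99998501e-01]]), 'ft_force': array([ 0.21765669, -0.26368803,  0.2014933 ]), 'wrist_torque': array([0.00636276, 0.01723272, 0.04115409]), 'gripper_force': 0.0, 'opening': 1.0025025984479594}
```

View pics/top0.png

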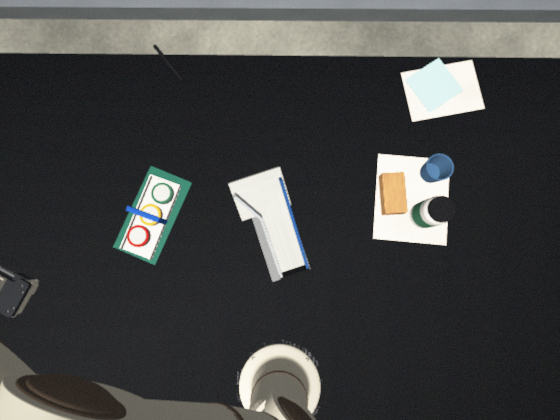

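View pics/scene0.png

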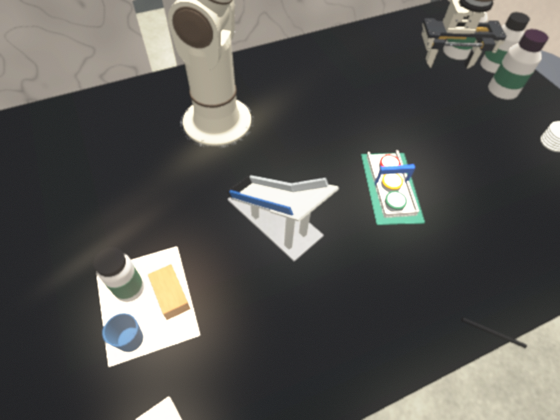

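The top view shows the tray on its mat at about (152,215), open end towards the robot, with its handle at about (147,215). The chute head edge runs from about (229,183) to (281,169), and the blue guide rail from (281,180) to (308,268). In the scene view the handle is at about (395,172) and the head edge runs from about (292,213) to (338,190).

```bash
cat > h.py <<'E'
import numpy as np,cv2,pickle
def ray(c,u,v):
    d=c['attitude']@np.linalg.inv(c['camera_matrix'])@np.array([u,v,1.]);return np.array(c['eye']),d/np.linalg.norm(d)
def onz(c,u,v,z):
    e,d=ray(c,u,v);return e+d*(z-e[2])/d[2]
def tri(c1,p1,c2,p2):
    A=np.zeros((3,3));b=np.zeros(3);R=[ray(c1,*p1),ray(c2,*p2)]
    for e,d in R:
        P=np.eye(3)-np.outer(d,d);A+=P;b+=P@e
    x=np.linalg.solve(A,b);return x,[np.linalg.norm(np.cross(x-e,d)) for e,d in R]
def proj(c,p):
    q=c['camera_matrix']@c['attitude'].T@(np.array(p)-c['eye']);return q[:2]/q[2]
def hsv(c): return cv2.cvtColor(c['frame'],cv2.COLOR_RGB2HSV)
def blob(m,box):
    u0,v0,u1,v1=box;k=np.zeros_like(m);k[v0:v1,u0:u1]=m[v0:v1,u0:u1]
    n,l,s,c=cv2.connectedComponentsWithStats(k);i=1+np.argmax(s[1:,4]);return (l==i).astype(np.uint8)
def rect(m):
    c,_=cv2.findContours(m,0,1);return cv2.minAreaRect(np.vstack(c))
def blue(c):return cv2.inRange(hsv(c),(105,130,50),(130,255,255))
def green(c):return cv2.inRange(hsv(c),(70,90,40),(90,255,200))
E
python3 - <<'E'
from h import *
d=pickle.load(open('c0.pkl','rb'));T,S=d['top'],d['scene']
for c,n,b in((T,'T',(105,160,200,270)),(S,'S',(350,140,440,230))):
    m=blob(green(c),b);r=rect(m);bp=cv2.boxPoints(r);print(n,'mat',r)
    P=np.array([onz(c,*p,.003) for p in bp]);print(P.round(4),P.mean(0),[np.linalg.norm(P[i]-P[i-1]) for i in range(4)])
hb={}
for c,n,b,b2 in((T,'T',(105,190,200,240),(260,160,330,280)),(S,'S',(350,140,440,200),(215,170,310,225))):
    for nm,bb in(('handle',b),('rail',b2)):
        r=rect(blob(blue(c),bb));print(n,nm,r,cv2.boxPoints(r).round(1).tolist());hb[n+nm]=r[0]
print(tri(T,hb['Thandle'],S,hb['Shandle']))
for nm,c,b,s in(('t',T,(220,155,320,290),6),('s',S,(215,165,350,265),6)):
    cv2.imwrite(f'pics/cr_{nm}.png',cv2.resize(c['frame'][b[1]:b[3],b[0]:b[2],::-1],None,fx=s if nm=='s' and 0 else (4.4 if nm=='t' else 5.9),fy=(4.4 if nm=='t' else 5.9),interpolation=cv2.INTER_CUBIC))
E
```

```text
T mat ((152.07534790039062, 214.5342254638672), (46.75973129272461, 91.94700622558594), 24.443954467773438)
[[0.3533 0.4716 0.003 ]
 [0.5922 0.3803 0.003 ]
 [0.5383 0.2558 0.003 ]
 [0.3029 0.3495 0.003 ]] [0.44666057 0.36431445 0.003     ] [np.float64(0.13210285872407104), np.float64(0.2556952940652186), np.float64(0.1356216960977347), np.float64(0.2533114338986502)]
S mat ((392.558837890625, 188.26644897460938), (80.52013397216797, 47.303958892822266), 77.56044006347656)
[[0.3092 0.3466 0.003 ]
 [0.3292 0.4992 0.003 ]
 [0.5875 0.3774 0.003 ]
 [0.5652 0.2464 0.003 ]] [0.44776102 0.36741217 0.003     ] [np.float64(0.2748932377695481), np.float64(0.15384852685933115), np.float64(0.28555049916016645), np.float64(0.13288322438150468)]
T handle ((145.8445587158203, 213.93499755859375), (42.703067779541016, 6.63212776184082), 17.927919387817383) [[124.5, 210.5], [126.5999984741211, 204.1999969482422], [167.1999969482422, 217.39999389648438], [165.10000610351562, 223.6999969482422]]
T rail ((294.05413818359375, 222.9840850830078), (94.24354553222656, 3.273129463195801), 73.61045837402344) [[279.20001220703125, 178.1999969482422], [282.29998779296875, 177.3000030517578], [308.8999938964844, 267.70001220703125], [305.79998779296875, 268.70001220703125]]
S handle ((397.492919921875, 167.39706420898438), (5.194558143615723, 33.26580810546875), 86.05481719970703) [[380.70001220703125, 166.0], [413.8999938964844, 163.6999969482422], [414.29998779296875, 168.8000030517578], [381.1000061035156, 171.10000610351562]]
S rail ((258.6125793457031, 201.21763610839844), (62.633209228515625, 5.760869026184082), 17.650123596191406) [[227.89999389648438, 194.5], [229.60000610351562, 189.0], [289.29998779296875, 208.0], [287.6000061035156, 213.5]]
(array([0.44071753, 0.36027998, 0.07681642]), [np.float64(0.00415552155302273), np.float64(0.004155521553022744)])
```

View pics/cr_t.png

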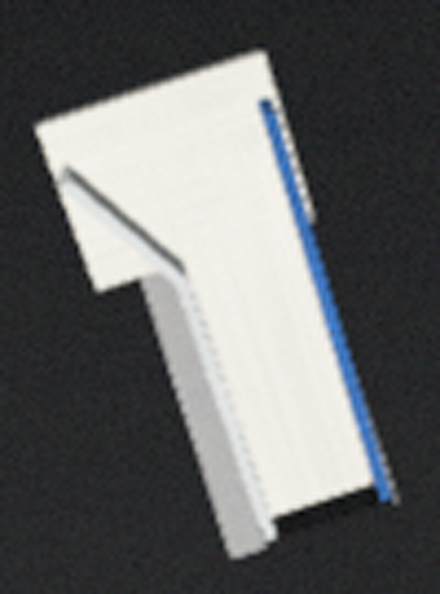

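View pics/cr_s.png

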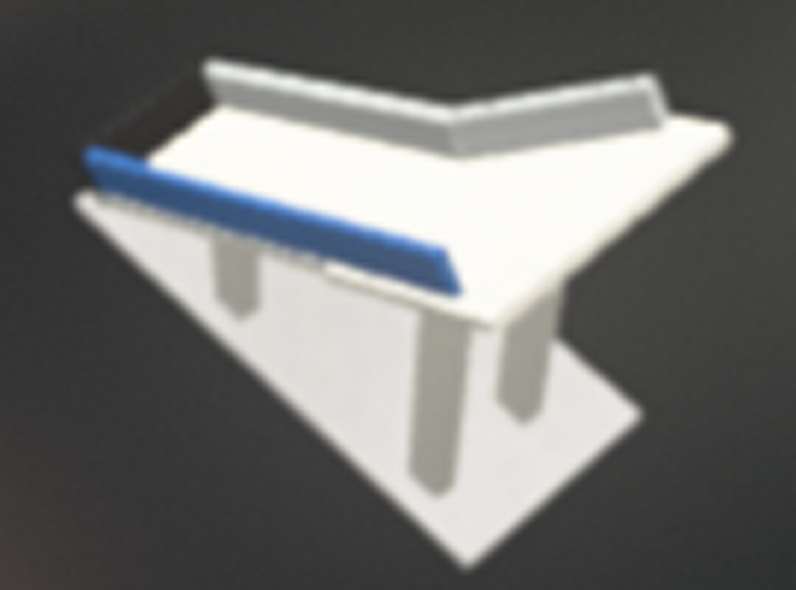

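The top crop puts the head corners at about (228,183) and (280,167). The scene crop puts the same corners at about (338.5,187) and (298,220).

Run:
```python
from h import *
d=pickle.load(open('c0.pkl','rb'));T,S=d['top'],d['scene']
f=lambda x,y,s,o:((x+.5)/s-.5+o[0],(y+.5)/s-.5+o[1])
tL=f(37,125,4.4,(220,155));tR=f(265,52,4.4,(220,155));sL=f(730,130,5.9,(215,165));sR=f(490,324,5.9,(215,165))
L,eL=tri(T,tL,S,sL);R,eR=tri(T,tR,S,sR);print('head L,R',L,eL[0],R,eR[0],np.linalg.norm(L-R))
for c,a,b in((T,tL,tR),(S,sL,sR)):
    a,b=onz(c,*a,.19),onz(c,*b,.19);y=a-b;print('z=.19',a,b,(a+b)/2,np.linalg.norm(y),'yaw',np.degrees(np.arctan2(-y[0],y[1])))
# rail ends (top edge)
a,e=tri(T,f(266,100,4.4,(220,155)),S,f(443,250,5.9,(215,165)));b,e2=tri(T,f(383,497,4.4,(220,155)),S,f(92,150,5.9,(215,165)));x=a-b
print('rail',a,b,e[0],e2[0],np.linalg.norm(x),'yaw',np.degrees(np.arctan2(x[1],x[0])),'slope',np.degrees(np.arctan2(x[2],np.hypot(*x[:2]))))
# handle ends: T & S
for c,n,bx in((T,'T',(105,190,200,240)),(S,'S',(350,140,440,200))):
    bp=cv2.boxPoints(rect(blob(blue(c),bx)));bp=bp[np.argsort(bp[:,0])];
    for z in(.068,.079):
        l=onz(c,*bp[:2].mean(0),z);r=onz(c,*bp[2:].mean(0),z);y=l-r if n=='T' else r-l
        if y[1]<0:y=-y
        print(n,z,(l+r)/2,np.linalg.norm(y),'yaw',np.degrees(np.arctan2(-y[0],y[1])))
# tins lids at z=.003+.004+.022
for c,n,bx in((T,'T',(115,175,185,255)),(S,'S',(365,145,420,215))):
    h=hsv(c)
    for nm,lo,hi in(('red',0,8),('yel',18,34),('grn',50,80)):
        m=cv2.inRange(h,(lo,90 if nm!='grn' else 40,110),(hi,255,255))
        if nm=='red': m|=cv2.inRange(h,(170,90,110),(180,255,255))
        try:
            r=rect(blob(m,bx));print(n,nm,r,onz(c,*r[0],.029))
        except Exception as e:print(nm,e)
v=lambda nm,im,b,s:cv2.imwrite(nm,cv2.resize(im[b[1]:b[3],b[0]:b[2],::-1],None,fx=s,fy=s,interpolation=cv2.INTER_CUBIC))
A=cv2.resize(T['frame'][160:270,105:200,::-1],(380,440),interpolation=2);B=cv2.resize(S['frame'][145:230,355:430,::-1],(388,440),interpolation=2)
cv2.imwrite('pics/tray.png',np.hstack([A,B]))
```

```text
head L,R [0.5038004  0.12805861 0.18824132] 0.0005335067330241117 [0.54563846 0.0070478  0.18690116] 0.0002676210333357908 0.12804622417687636
z=.19 [0.50323405 0.12730801 0.19      ] [0.5448155  0.00674413 0.19      ] [0.52402477 0.06702607 0.19      ] 0.12753300297938336 yaw 19.028876944113495
z=.19 [0.50502935 0.12768068 0.19      ] [0.54743571 0.00624221 0.19      ] [0.52623253 0.06696144 0.19      ] 0.1286297069202597 yaw 19.24922269072559
rail [0.51661255 0.00387689 0.19703379] [ 0.30833768 -0.06693229  0.03998347] 0.0018368232192062057 0.0005416802174437557 0.2702908829492448 yaw 18.776977819841665 slope 35.523854956412514
T 0.068 [0.43967412 0.35963691 0.068     ] 0.11488754909718468 yaw -16.595226669251055
T 0.079 [0.43853015 0.35576876 0.079     ] 0.11368670929948661 yaw -16.595226669251037
S 0.068 [0.43644295 0.37138341 0.068     ] 0.09275423083267922 yaw -18.205985356380594
S 0.079 [0.44310304 0.36326862 0.079     ] 0.09150700383122083 yaw -18.205985356380573
T red ((137.50001525878906, 235.50003051757812), (21.21320343017578, 21.21320343017578), 45.0) [0.38445515 0.39219243 0.029     ]
T yel ((152.02806091308594, 208.8524627685547), (20.594161987304688, 9.778522491455078), 20.2248592376709) [0.45795501 0.35700974 0.029     ]
T grn ((162.0, 193.0), (20.0, 20.0), 90.0) [0.50230936 0.33212935 0.029     ]
S red ((380.6346130371094, 162.17308044433594), (6.079599857330322, 1.9611613750457764), 78.69007110595703) [0.37704597 0.36620478 0.029     ]
S yel ((391.3646240234375, 182.7169189453125), (20.246557235717773, 12.20340347290039), 19.440034866333008) [0.45273449 0.3531043  0.029     ]
S grn ((370.9117736816406, 184.64706420898438), (62.3316535949707, 8.731282234191895), 75.96376037597656) [0.43601363 0.29716862 0.029     ]
```

View pics/tray.png

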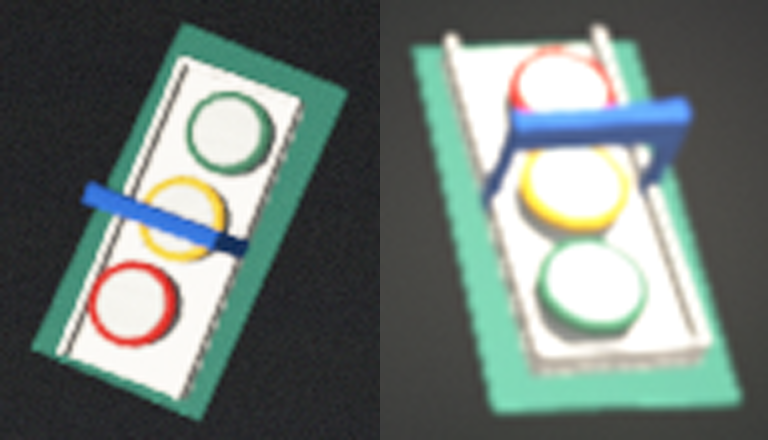

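The crop shows the tray squarely on the mat with the tins in a row: red near the open end, yellow under the bar, green at the closed end. The bar's top face runs from about (88,192) to (217,237) in the left panel, and the walls run (62,355)-(185,62) and (185,400)-(300,100).

Run:
```python
from h import *
from scipy.spatial.transform import Rotation as Ro
from plant import monitor
d=pickle.load(open('c0.pkl','rb'));T,S=d['top'],d['scene']
f=lambda x,y:((x+.5)/4-.5+105,(y+.5)/4-.5+160)
g=lambda x,y:((x-380+.5)/5.17-.5+355,(y+.5)/5.176-.5+145)
yaw=lambda x:np.degrees(np.arctan2(x[1],x[0]))
C=[onz(T,*f(*p),.023) for p in((62,355),(185,62),(185,400),(300,100))]
print(np.round(C,4),yaw(C[1]-C[0]),yaw(C[3]-C[2]),np.mean(C,0),np.linalg.norm(C[0]-C[2]),np.linalg.norm(C[0]-C[1]))
a=onz(T,*f(88,192),.079);b=onz(T,*f(217,237),.079);print('bar T',a,b,(a+b)/2,np.linalg.norm(a-b),np.degrees(np.arctan2(-(a-b)[0],(a-b)[1])))
a=onz(S,*g(688,103),.079);b=onz(S,*g(515,113),.079);print('bar S',a,b,(a+b)/2,np.linalg.norm(a-b),np.degrees(np.arctan2(-(a-b)[0],(a-b)[1])))
M=[[.3533,.4716],[.5922,.3803],[.5383,.2558],[.3029,.3495]]
s=monitor.state();print('tool y yaw',np.degrees(np.arctan2(s['orientation'][1,1],s['orientation'][0,1])))
```

```text
[[0.3489 0.4397 0.023 ]
 [0.5531 0.3681 0.023 ]
 [0.3204 0.3536 0.023 ]
 [0.5276 0.2863 0.023 ]] -19.314843566200018 -17.99568672977947 [0.43747079 0.36191737 0.023     ] 0.09073319786501582 0.21633532299275487
bar T [0.45412599 0.40730506 0.079     ] [0.42619434 0.32060463 0.079     ] [0.44016017 0.36395485 0.079     ] 0.09108864761145608 -17.85700166923059
bar S [0.45232002 0.41056679 0.079     ] [0.42231009 0.32333567 0.079     ] [0.43731506 0.36695123 0.079     ] 0.09224892401656348 -18.984639983747826
tool y yaw 64.51644301146212
```

```bash
python3 -m handwheel '[{"linear":[0.02,-0.028,-0.005],"dr":[0,0,-0.16],"fingers":-1},{"linear":[0.04,-0.055,-0.01],"dr":[0,0,-0.32],"fingers":-1},{"linear":[0.06,-0.083,-0.015],"dr":[0,0,-0.48],"fingers":-1},{"linear":[0.08,-0.111,-0.02],"dr":[0,0,-0.64],"fingers":-1},{"linear":[0.1,-0.138,-0.025],"dr":[0,0,-0.8],"fingers":-1},{"linear":[0.12,-0.166,-0.03],"dr":[0,0,-0.96],"fingers":-1},{"linear":[0.14,-0.194,-0.045],"dr":[0,0,-1.12],"fingers":-1},{"linear":[0.159,-0.222,-0.067],"dr":[0,0,-1.28],"fingers":-1},{"linear":[0.159,-0.222,-0.067],"dr":[0,0,-1.449],"fingers":-1},{"linear":[0.159,-0.222,-0.067],"dr":[0,0,-1.449],"fingers":-1},{"linear":[0.159,-0.222,-0.067],"dr":[0,0,-1.449],"fingers":-1},{"linear":[0.159,-0.222,-0.067],"dr":[0,0,-1.449],"fingers":-1}]'
cat > st.py <<'E'
from plant import monitor
import numpy as np
np.set_printoptions(precision=4,suppress=True)
s=monitor.state();R=s['orientation'];print(s['time_s'],'p',s['position'],'yaw(y)',np.degrees(np.arctan2(R[1,1],R[0,1])),'z',R[:,2],'q',s['joint_positions'],'F',s['ft_force'],'M',s['wrist_torque'],s['opening'],s['gripper_force'])
E
python3 st.py
```

```text
time_s: 1.6
position: [0.4383, 0.3655, 0.16]
orientation: [[0.315, 0.949, 0.0], [0.949, -0.315, 0.001], [0.001, -0.0, -1.0]]
ft_force: [-0.1, 0.5, 0.6]
opening: 0.999
gripper_force: 0.0
1.6 p [0.4383 0.3655 0.16  ] yaw(y) -18.33305054426347 z [ 0.0002  0.0006 -1.    ] q [-0.6849  0.4033 -0.0714  1.826   0.035   0.913  -1.0919] F [-0.0556  0.516   0.5975] M [-0.0251  0.0251  0.0279] 0.9993038069715824 0.0
```

```bash
python3 -m handwheel '[{"linear":[0,-0.0005,-0.03],"dr":[0,0,0],"fingers":-1},{"linear":[0,-0.0005,-0.06],"dr":[0,0,0],"fingers":-1},{"linear":[0,-0.0005,-0.085],"dr":[0,0,0],"fingers":-1},{"linear":[0,-0.0005,-0.1],"dr":[0,0,0],"fingers":-1},{"linear":[0,-0.0005,-0.11],"dr":[0,0,0],"fingers":-1},{"linear":[0,-0.0005,-0.11],"dr":[0,0,0],"fingers":-1},{"linear":[0,-0.0005,-0.11],"dr":[0,0,0],"fingers":0.3},{"linear":[0,-0.0005,-0.11],"dr":[0,0,0],"fingers":0.6},{"linear":[0,-0.0005,-0.11],"dr":[0,0,0],"fingers":0.8},{"linear":[0,-0.0005,-0.11],"dr":[0,0,0],"fingers":1},{"linear":[0,-0.0005,-0.11],"dr":[0,0,0],"fingers":1},{"linear":[0,-0.0005,-0.11],"dr":[0,0,0],"fingers":1},{"linear":[0,-0.0005,-0.11],"dr":[0,0,0],"fingers":1},{"linear":[0,-0.0005,-0.11],"dr":[0,0,0],"fingers":1},{"linear":[0,-0.0005,-0.11],"dr":[0,0,0],"fingers":1},{"linear":[0,-0.0005,-0.11],"dr":[0,0,0],"fingers":1}]' 50
python3 st.py
```

```text
time_s: 3.6
position: [0.4386, 0.3643, 0.0497]
orientation: [[0.318, 0.948, -0.0], [0.948, -0.318, 0.0], [-0.0, -0.0, -1.0]]
ft_force: [-0.0, -0.1, -1.0]
opening: 0.146
gripper_force: 50.0
3.6 p [0.4386 0.3643 0.0497] yaw(y) -18.513810460880954 z [-0.0001  0.     -1.    ] q [-0.6911  0.5604 -0.0625  1.8862  0.0516  0.6967 -1.1068] F [-0.0173 -0.1316 -0.9816] M [-0.0729  0.1447 -0.154 ] 0.1461142004973978 49.98429000377655
```

```bash
python3 -m handwheel '[{"linear":[0,0,0.003],"dr":[0,0,0],"fingers":1},{"linear":[0,0,0.008],"dr":[0,0,0],"fingers":1},{"linear":[0,0,0.016],"dr":[0,0,0],"fingers":1},{"linear":[0,0,0.027],"dr":[0,0,0],"fingers":1},{"linear":[0,0,0.040],"dr":[0,0,0],"fingers":1},{"linear":[0,0,0.054],"dr":[0,0,0],"fingers":1},{"linear":[0,0,0.068],"dr":[0,0,0],"fingers":1},{"linear":[0,0,0.082],"dr":[0,0,0],"fingers":1},{"linear":[0,0,0.097],"dr":[0,0,0],"fingers":1},{"linear":[0,0,0.112],"dr":[0,0,0],"fingers":1},{"linear":[0,0,0.127],"dr":[0,0,0],"fingers":1},{"linear":[0,0,0.142],"dr":[0,0,0],"fingers":1},{"linear":[0,0,0.157],"dr":[0,0,0],"fingers":1},{"linear":[0,0,0.172],"dr":[0,0,0],"fingers":1},{"linear":[0,0,0.186],"dr":[0,0,0],"fingers":1},{"linear":[0,0,0.199],"dr":[0,0,0],"fingers":1},{"linear":[0,0,0.210],"dr":[0,0,0],"fingers":1},{"linear":[0,0,0.217],"dr":[0,0,0],"fingers":1},{"linear":[0,0,0.221],"dr":[0,0,0],"fingers":1},{"linear":[0,0,0.222],"dr":[0,0,0],"fingers":1}]'
python3 st.py
```

```text
time_s: 6.1
position: [0.4386, 0.3642, 0.2717]
orientation: [[0.317, 0.948, -0.0], [0.948, -0.317, -0.0], [-0.0, -0.0, -1.0]]
ft_force: [-0.4, -0.4, -4.9]
opening: 0.148
gripper_force: 50.0
6.1 p [0.4386 0.3642 0.2717] yaw(y) -18.503765184054767 z [-0.0001 -0.0001 -1.    ] q [-0.6811  0.286  -0.0722  1.7151  0.0224  1.1415 -1.0827] F [-0.3734 -0.3805 -4.8941] M [-0.0949  0.1385  0.0372] 0.14848440453928238 49.98344957828522
```

```bash
python3 -m handwheel '[{"linear":[0.0013,-0.0019,0],"dr":[0,0,0.005],"fingers":1},{"linear":[0.0052,-0.0076,0],"dr":[0,0,0.018],"fingers":1},{"linear":[0.0113,-0.0166,0],"dr":[0,0,0.04],"fingers":1},{"linear":[0.0193,-0.0282,0],"dr":[0,0,0.068],"fingers":1},{"linear":[0.0289,-0.0424,0],"dr":[0,0,0.102],"fingers":1},{"linear":[0.04,-0.0587,0],"dr":[0,0,0.141],"fingers":1},{"linear":[0.0523,-0.0766,0],"dr":[0,0,0.185],"fingers":1},{"linear":[0.0653,-0.0956,0],"dr":[0,0,0.23],"fingers":1},{"linear":[0.0788,-0.1154,0],"dr":[0,0,0.278],"fingers":1},{"linear":[0.0927,-0.1358,0],"dr":[0,0,0.327],"fingers":1},{"linear":[0.1066,-0.1562,0],"dr":[0,0,0.376],"fingers":1},{"linear":[0.1201,-0.176,0],"dr":[0,0,0.424],"fingers":1},{"linear":[0.1331,-0.195,0],"dr":[0,0,0.47],"fingers":1},{"linear":[0.1454,-0.2129,0],"dr":[0,0,0.513],"fingers":1},{"linear":[0.1565,-0.2292,0],"dr":[0,0,0.552],"fingers":1},{"linear":[0.1661,-0.2434,0],"dr":[0,0,0.586],"fingers":1},{"linear":[0.1741,-0.255,0],"dr":[0,0,0.615],"fingers":1},{"linear":[0.1802,-0.264,0],"dr":[0,0,0.636],"fingers":1},{"linear":[0.1841,-0.2697,0],"dr":[0,0,0.65],"fingers":1},{"linear":[0.1854,-0.2716,0],"dr":[0,0,0.6545],"fingers":1}]'
python3 st.py
python3 - <<'E'
from plant import viewer
import cv2,numpy as np,pickle
d={n:viewer.read_camera(n) for n in("scene","top")}
pickle.dump(d,open('c1.pkl','wb'))
A=cv2.resize(d['top']['frame'][80:290,190:330,::-1],(400,600),interpolation=2);B=cv2.resize(d['scene']['frame'][80:270,200:330,::-1],(400,585),interpolation=2)
B=np.vstack([B,np.zeros((15,400,3),np.uint8)])
cv2.imwrite('pics/c1.png',np.hstack([A,B]))
E
```

```text
time_s: 8.6
position: [0.6241, 0.0923, 0.2715]
orientation: [[-0.325, 0.946, -0.0], [0.946, 0.325, -0.0], [0.0, -0.0, -1.0]]
ft_force: [-0.4, 0.2, -5.2]
opening: 0.154
gripper_force: 50.0
8.6 p [0.6241 0.0923 0.2715] yaw(y) 18.98481032572098 z [-0.0003 -0.     -1.    ] q [-0.1778  0.3954 -0.0155  1.5629  0.0064  1.1837  0.1368] F [-0.4068  0.1927 -5.2273] M [-0.0396  0.043  -0.0159] 0.15414219357644 49.98325288295746
```

View pics/c1.png

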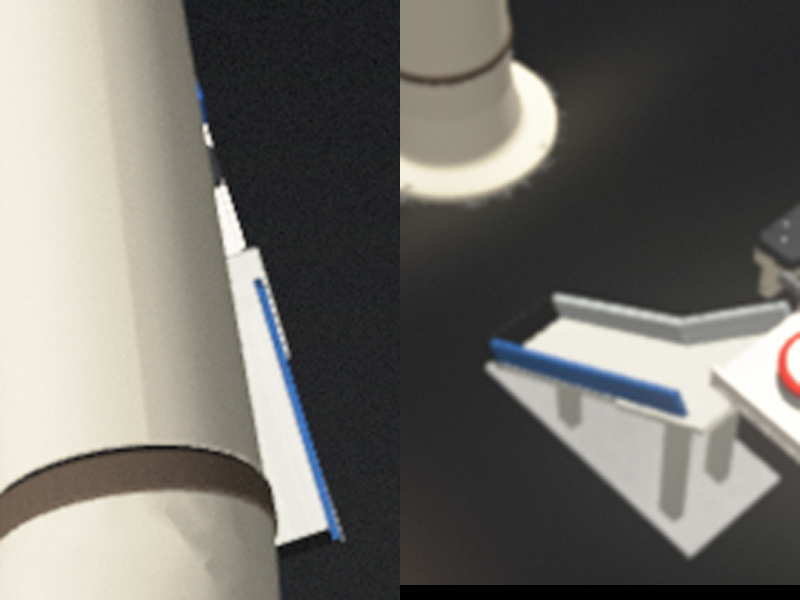

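The top view is blocked by the arm. In the scene view the tray is level above the head with its -y mouth corner at about (302,203) full-frame. I'll descend 30 mm and look from the scene camera.

```bash
python3 -m handwheel '[{"linear":[0,0,-0.003],"dr":[0,0,0],"fingers":1},{"linear":[0,0,-0.009],"dr":[0,0,0],"fingers":1},{"linear":[0,0,-0.016],"dr":[0,0,0],"fingers":1},{"linear":[0,0,-0.022],"dr":[0,0,0],"fingers":1},{"linear":[0,0,-0.027],"dr":[0,0,0],"fingers":1},{"linear":[0,0,-0.029],"dr":[0,0,0],"fingers":1},{"linear":[0,0,-0.029],"dr":[0,0,0],"fingers":1},{"linear":[0,0,-0.029],"dr":[0,0,0],"fingers":1}]'
python3 st.py
python3 - <<'E'
from plant import viewer
from h import *
S=viewer.read_camera("scene")
pickle.dump(S,open('c2.pkl','wb'))
b=(260,130,400,235);cv2.imwrite('pics/c2.png',cv2.resize(S['frame'][b[1]:b[3],b[0]:b[2],::-1],(798,598),interpolation=2))
x=np.array([np.cos(.3316),np.sin(.3316),0]);y=np.array([-x[1],x[0],0]);H=np.array([.525,.067,.19])
M=np.array([.6241,.0923,.2425-.0467])-.11*x
for n,p in(('mouth-y',M-.045*y),('mouth+y',M+.045*y),('head-y',H-.064*y),('head+y',H+.064*y)):
    q=proj(S,p);print(n,p,q,(q-[260,130])*5.7)
print((M-H)@x,(M-H)@y)
E
```

```text
time_s: 9.7
position: [0.6242, 0.0927, 0.243]
orientation: [[-0.326, 0.946, 0.001], [0.946, 0.326, 0.0], [-0.0, 0.001, -1.0]]
ft_force: [-0.3, -0.3, -4.7]
opening: 0.15
gripper_force: 50.0
9.7 p [0.6242 0.0927 0.243 ] yaw(y) 18.996214280309836 z [ 0.0005  0.0002 -1.    ] q [-0.1779  0.4179 -0.0162  1.5961  0.0072  1.1271  0.1357] F [-0.29   -0.2706 -4.7408] M [-0.0897  0.0057 -0.0262] 0.15026699183443404 49.983272552490234
mouth-y [0.53474254 0.01394029 0.1958    ] [298.47410956 212.1596486 ] [219.3024245 468.309997 ]
mouth+y [0.50544247 0.09903733 0.1958    ] [327.41545636 189.2419666 ] [384.26810126 337.67920961]
head-y [0.5458356  0.00648655 0.19      ] [297.40841831 218.87486907] [213.22798435 506.58675368]
head+y [0.5041644  0.12751345 0.19      ] [338.05903122 186.35879248] [444.93647795 321.24511716]
-0.008062130098241036 -0.008340904021271378
```

View pics/c2.png

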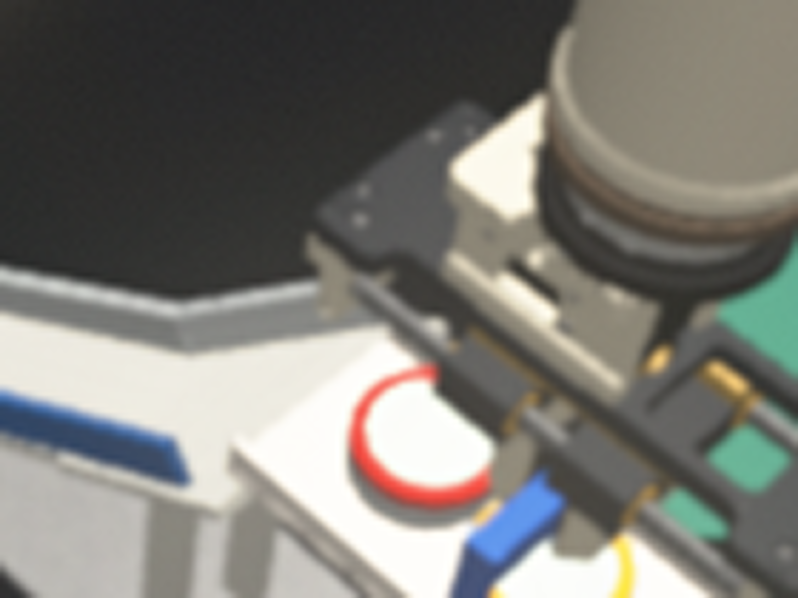

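The -y mouth corner shows near (236,455) in the crop, a few pixels from the predicted (219,468), and the red tin is still in place. I'll zoom on that corner with the predicted corners overlaid.

Run:
```python
from h import *
S=pickle.load(open('c2.pkl','rb'))
b=(285,180,345,225);s=13
I=cv2.resize(S['frame'][b[1]:b[3],b[0]:b[2],::-1],None,fx=s,fy=s,interpolation=2)
I=cv2.convertScaleAbs(I,alpha=1.0)
x=np.array([np.cos(.3316),np.sin(.3316),0]);y=np.array([-x[1],x[0],0]);H=np.array([.525,.067,.19]);z=np.array([0,0,1])
M=np.array([.6242,.0927,.243-.0467])-.11*x
for p,c in((M-.045*y,(0,0,255)),(M-.045*y+.02*z,(255,0,0)),(M-.041*y+.02*z,(255,0,255)),(M-.041*y+.004*z,(0,160,0)),(M+.045*y,(0,0,255)),(M+.048*x+.015*z+.011*z,(0,0,255)),(H-.064*y,(0,255,255)),(H+.064*y,(0,255,255))):
    q=(proj(S,p)-[b[0],b[1]]+.5)*s-.5;print(q.round());cv2.circle(I,tuple(int(v) for v in q),4,c,-1)
cv2.imwrite('pics/c3.png',I)
```

```text
[184. 422.]
[193. 352.]
[210. 338.]
[203. 394.]
[560. 124.]
[612. 357.]
[167. 511.]
[696.  89.]
```

View pics/c3.png

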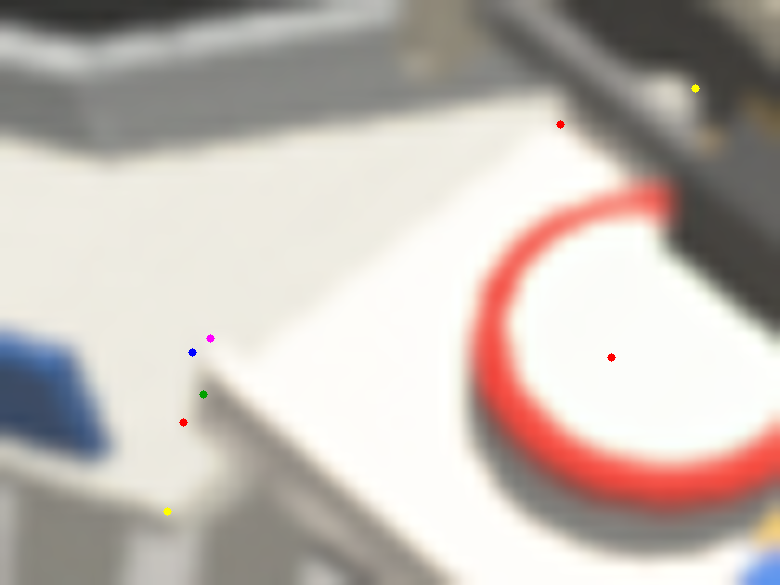

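Both the tray corner and the head corner sit about 1–2 px off prediction in the same direction, so their relative placement agrees within about 2 mm. Next I compute the tip rows.

Run:
```python
import numpy as np
x=np.array([np.cos(.3316),np.sin(.3316),0]);y=np.array([-x[1],x[0],0]);z=np.array([0,0,1.])
for t in np.radians([2,5,9,13,17,21,25,29,32,34,35]):
    c,s=np.cos(t),np.sin(t)
    d=x*(.11*c-.0467*s-.11)+z*(.11*s+.0467*c-.0467-.0082*t/np.radians(35))
    print(d.round(4).tolist(),(-t*y).round(4).tolist())
```

```text
[-0.0016, -0.0006, 0.0033] [0.0114, -0.033, -0.0]
[-0.0042, -0.0015, 0.0082] [0.0284, -0.0825, -0.0]
[-0.0082, -0.0028, 0.0145] [0.0511, -0.1485, -0.0]
[-0.0126, -0.0043, 0.0205] [0.0739, -0.2145, -0.0]
[-0.0175, -0.006, 0.0261] [0.0966, -0.2805, -0.0]
[-0.0227, -0.0078, 0.0314] [0.1193, -0.3466, -0.0]
[-0.0284, -0.0098, 0.0363] [0.1421, -0.4126, -0.0]
[-0.0344, -0.0119, 0.0407] [0.1648, -0.4786, -0.0]
[-0.0392, -0.0135, 0.0437] [0.1818, -0.5281, -0.0]
[-0.0425, -0.0146, 0.0456] [0.1932, -0.5611, -0.0]
[-0.0441, -0.0152, 0.0464] [0.1989, -0.5776, -0.0]
```

```bash
python3 -m handwheel '[{"linear":[-0.0016,-0.0006,0.0033],"dr":[0.0114,-0.033,0],"fingers":1},{"linear":[-0.0042,-0.0015,0.0082],"dr":[0.0284,-0.0825,0],"fingers":1},{"linear":[-0.0082,-0.0028,0.0145],"dr":[0.0511,-0.1485,0],"fingers":1},{"linear":[-0.0126,-0.0043,0.0205],"dr":[0.0739,-0.2145,0],"fingers":1},{"linear":[-0.0175,-0.006,0.0261],"dr":[0.0966,-0.2805,0],"fingers":1},{"linear":[-0.0227,-0.0078,0.0314],"dr":[0.1193,-0.3466,0],"fingers":1},{"linear":[-0.0284,-0.0098,0.0363],"dr":[0.1421,-0.4126,0],"fingers":1},{"linear":[-0.0344,-0.0119,0.0407],"dr":[0.1648,-0.4786,0],"fingers":1},{"linear":[-0.0392,-0.0135,0.0437],"dr":[0.1818,-0.5281,0],"fingers":1},{"linear":[-0.0425,-0.0146,0.0456],"dr":[0.1932,-0.5611,0],"fingers":1},{"linear":[-0.0441,-0.0152,0.0464],"dr":[0.1989,-0.5776,0],"fingers":1},{"linear":[-0.0441,-0.0152,0.0464],"dr":[0.1989,-0.5776,0],"fingers":1},{"linear":[-0.0441,-0.0152,0.0464],"dr":[0.1989,-0.5776,0],"fingers":1},{"linear":[-0.0441,-0.0152,0.0464],"dr":[0.1989,-0.5776,0],"fingers":1},{"linear":[-0.0441,-0.0152,0.0464],"dr":[0.1989,-0.5776,0],"fingers":1},{"linear":[-0.0441,-0.0152,0.0464],"dr":[0.1989,-0.5776,0],"fingers":1},{"linear":[-0.0441,-0.0152,0.0464],"dr":[0.1989,-0.5776,0],"fingers":1},{"linear":[-0.0441,-0.0152,0.0464],"dr":[0.1989,-0.5776,0],"fingers":1},{"linear":[-0.0441,-0.0152,0.0464],"dr":[0.1989,-0.5776,0],"fingers":1},{"linear":[-0.0441,-0.0152,0.0464],"dr":[0.1989,-0.5776,0],"fingers":1}]'
python3 st.py
python3 - <<'E'
from plant import viewer
from h import *
S=viewer.read_camera("scene")
pickle.dump(S,open('c4.pkl','wb'))
b=(210,130,370,250);cv2.imwrite('pics/c4.png',cv2.resize(S['frame'][b[1]:b[3],b[0]:b[2],::-1],(640,480),interpolation=2))
E
```

```text
time_s: 12.25
position: [0.58, 0.0775, 0.2891]
orientation: [[-0.325, 0.775, 0.542], [0.946, 0.267, 0.187], [0.0, 0.574, -0.819]]
ft_force: [-0.0, -1.1, -2.3]
opening: 0.149
gripper_force: 50.0
12.25 p [0.58   0.0775 0.2891] yaw(y) 18.992078338611833 z [ 0.5424  0.1868 -0.8191] q [-0.0416 -0.0125 -0.0529  2.1812 -0.3567  0.3978  0.5258] F [-0.0353 -1.0736 -2.3165] M [-0.4404  1.0095 -0.0045] 0.14908331504463618 49.98438477516174
```

View pics/c4.png

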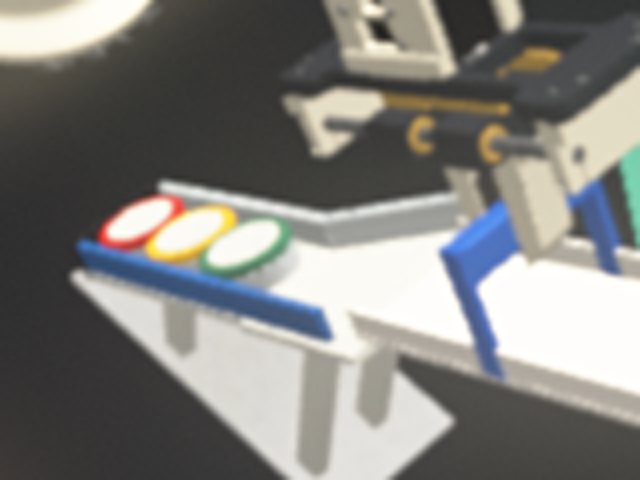

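All three tins are lined up in the channel, red, yellow, green from the stop, and the tray is empty. I'll lift the tray clear, level it and carry it back.

```bash
python3 -m handwheel '[{"linear":[0.001,0.0003,0.005],"dr":[0,0,0],"fingers":1},{"linear":[0.004,0.001,0.015],"dr":[0,0,0],"fingers":1},{"linear":[0.01,0.003,0.025],"dr":[0,0,0],"fingers":1},{"linear":[0.018,0.006,0.03],"dr":[-0.0199,0.0578,0],"fingers":1},{"linear":[0.026,0.009,0.028],"dr":[-0.0497,0.1444,0],"fingers":1},{"linear":[0.034,0.012,0.022],"dr":[-0.0796,0.231,0],"fingers":1},{"linear":[0.042,0.0145,0.016],"dr":[-0.1094,0.3177,0],"fingers":1},{"linear":[0.05,0.017,0.01],"dr":[-0.1392,0.4043,0],"fingers":1},{"linear":[0.057,0.0195,0.003],"dr":[-0.169,0.491,0],"fingers":1},{"linear":[0.061,0.021,-0.003],"dr":[-0.189,0.5487,0],"fingers":1},{"linear":[0.063,0.022,-0.006],"dr":[-0.1989,0.5776,0],"fingers":1},{"linear":[0.063,0.022,-0.006],"dr":[-0.1989,0.5776,0],"fingers":1},{"linear":[0.063,0.022,-0.006],"dr":[-0.1989,0.5776,0],"fingers":1}]'
python3 st.py
```

```text
time_s: 13.92
position: [0.6429, 0.0992, 0.2836]
orientation: [[-0.325, 0.946, 0.001], [0.946, 0.325, 0.0], [-0.0, 0.001, -1.0]]
ft_force: [0.2, 0.5, -2.3]
opening: 0.146
gripper_force: 50.0
13.925 p [0.6429 0.0992 0.2836] yaw(y) 18.96822842338771 z [ 0.0012  0.0002 -1.    ] q [-0.1479  0.4231 -0.0644  1.4952  0.0282  1.2229  0.1149] F [ 0.1591  0.5123 -2.2816] M [-0.04    0.025   0.0045] 0.14591007238611264 49.983969926834106
```

```bash
python3 -m handwheel '[{"linear":[-0.003,0.004,0],"dr":[0,0,-0.01],"fingers":1},{"linear":[-0.012,0.016,0],"dr":[0,0,-0.043],"fingers":1},{"linear":[-0.028,0.038,0],"dr":[0,0,-0.1],"fingers":1},{"linear":[-0.047,0.064,0],"dr":[0,0,-0.169],"fingers":1},{"linear":[-0.067,0.091,0],"dr":[0,0,-0.24],"fingers":1},{"linear":[-0.087,0.118,0],"dr":[0,0,-0.312],"fingers":1},{"linear":[-0.107,0.145,0],"dr":[0,0,-0.384],"fingers":1},{"linear":[-0.127,0.173,0],"dr":[0,0,-0.456],"fingers":1},{"linear":[-0.147,0.2,-0.005],"dr":[0,0,-0.528],"fingers":1},{"linear":[-0.165,0.224,-0.015],"dr":[0,0,-0.592],"fingers":1},{"linear":[-0.18,0.244,-0.03],"dr":[0,0,-0.646],"fingers":1},{"linear":[-0.19,0.258,-0.05],"dr":[0,0,-0.682],"fingers":1},{"linear":[-0.195,0.265,-0.075],"dr":[0,0,-0.7],"fingers":1},{"linear":[-0.1959,0.2663,-0.105],"dr":[0,0,-0.703],"fingers":1},{"linear":[-0.1959,0.2663,-0.135],"dr":[0,0,-0.703],"fingers":1},{"linear":[-0.1959,0.2663,-0.165],"dr":[0,0,-0.703],"fingers":1},{"linear":[-0.1959,0.2663,-0.19],"dr":[0,0,-0.703],"fingers":1},{"linear":[-0.1959,0.2663,-0.205],"dr":[0,0,-0.703],"fingers":1},{"linear":[-0.1959,0.2663,-0.213],"dr":[0,0,-0.703],"fingers":1},{"linear":[-0.1959,0.2663,-0.213],"dr":[0,0,-0.703],"fingers":1}]'
python3 st.py
python3 - <<'E'
from plant import viewer
from h import *
d={n:viewer.read_camera(n) for n in("scene","top")}
A=cv2.resize(d['top']['frame'][155:275,100:205,::-1],(385,440),interpolation=2);B=cv2.resize(d['scene']['frame'][145:230,355:430,::-1],(388,440),interpolation=2)
cv2.imwrite('pics/c5.png',np.hstack([A,B]))
E
```

```text
time_s: 16.42
position: [0.4471, 0.3659, 0.0703]
orientation: [[0.363, 0.932, 0.0], [0.932, -0.363, 0.0], [0.0, 0.0, -1.0]]
ft_force: [0.0, 0.3, -2.5]
opening: 0.148
gripper_force: 50.0
16.425 p [0.4471 0.3659 0.0703] yaw(y) -21.290949265164915 z [ 0.0001  0.0002 -1.    ] q [-0.6659  0.5392 -0.0849  1.8596  0.0642  0.7452 -1.1576] F [ 0.0045  0.2531 -2.5282] M [-0.1255  0.1097  0.0059] 0.14772784684369497 49.98405575752258
```

View pics/c5.png

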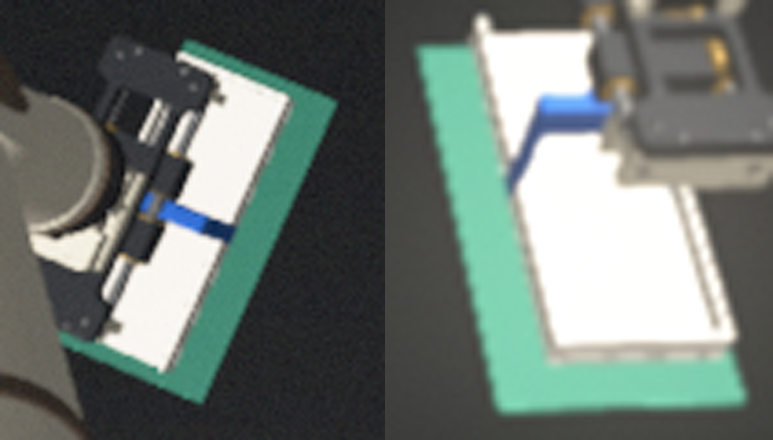

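The tray hangs 20 mm above the mat, parallel to it and about central. I'll lower it and release.

```bash
python3 -m handwheel '[{"linear":[0,0,-0.006],"dr":[0,0,0],"fingers":1},{"linear":[0,0,-0.012],"dr":[0,0,0],"fingers":1},{"linear":[0,0,-0.017],"dr":[0,0,0],"fingers":1},{"linear":[0,0,-0.020],"dr":[0,0,0],"fingers":1},{"linear":[0,0,-0.0205],"dr":[0,0,0],"fingers":1},{"linear":[0,0,-0.0205],"dr":[0,0,0],"fingers":1},{"linear":[0,0,-0.0205],"dr":[0,0,0],"fingers":0.6},{"linear":[0,0,-0.0205],"dr":[0,0,0],"fingers":0.2},{"linear":[0,0,-0.0205],"dr":[0,0,0],"fingers":-0.2},{"linear":[0,0,-0.0205],"dr":[0,0,0],"fingers":-0.6},{"linear":[0,0,-0.0205],"dr":[0,0,0],"fingers":-0.6},{"linear":[0,0,-0.0205],"dr":[0,0,0],"fingers":-0.6},{"linear":[0,0,0],"dr":[0,0,0],"fingers":-0.6},{"linear":[0,0,0.04],"dr":[0,0,0],"fingers":-0.6},{"linear":[0,0,0.08],"dr":[0,0,0],"fingers":-0.6},{"linear":[-0.04,0.05,0.12],"dr":[0,0,0],"fingers":-0.6},{"linear":[-0.08,0.1,0.16],"dr":[0,0,0],"fingers":-0.6},{"linear":[-0.12,0.15,0.17],"dr":[0,0,0],"fingers":-0.6},{"linear":[-0.14,0.18,0.17],"dr":[0,0,0],"fingers":-0.6},{"linear":[-0.14,0.18,0.17],"dr":[0,0,0],"fingers":-0.6}]'
python3 st.py
python3 - <<'E'
from plant import viewer
from h import *
d={n:viewer.read_camera(n) for n in("scene","top")}
pickle.dump(d,open('c6.pkl','wb'))
A=cv2.resize(d['top']['frame'][130:290,100:320,::-1],(550,400),interpolation=2);B=cv2.resize(d['scene']['frame'][130:270,200:440,::-1],(550,321),interpolation=2)
C=np.zeros((600,780,3),np.uint8);C[:330,:454]=cv2.resize(A,(454,330));C[330:,:463]=cv2.resize(B,(463,270))
C[:330,470:]=cv2.resize(d['top']['frame'][130:260,350:470,::-1],(310,330));
cv2.imwrite('pics/c6.png',C)
T=d['top'];r=rect(blob(green(T),(105,160,200,270)));print(r[0],onz(T,*r[0],.003))
E
```

```text
time_s: 19.02
position: [0.3005, 0.5513, 0.241]
orientation: [[0.353, 0.936, -0.003], [0.936, -0.353, 0.004], [0.003, -0.004, -1.0]]
ft_force: [0.1, -0.9, -0.4]
opening: 0.804
gripper_force: 0.0
19.025 p [0.3005 0.5513 0.241 ] yaw(y) -20.684869453630363 z [-0.0025  0.0043 -1.    ] q [-0.9821  0.419  -0.1735  1.6042  0.0735  1.1222 -1.5336] F [ 0.1209 -0.851  -0.4443] M [-0.0968  0.0789 -0.0092] 0.8039070615306667 0.0
(152.126708984375, 214.42123413085938) [0.44533388 0.36450955 0.003     ]
```

View pics/c6.png

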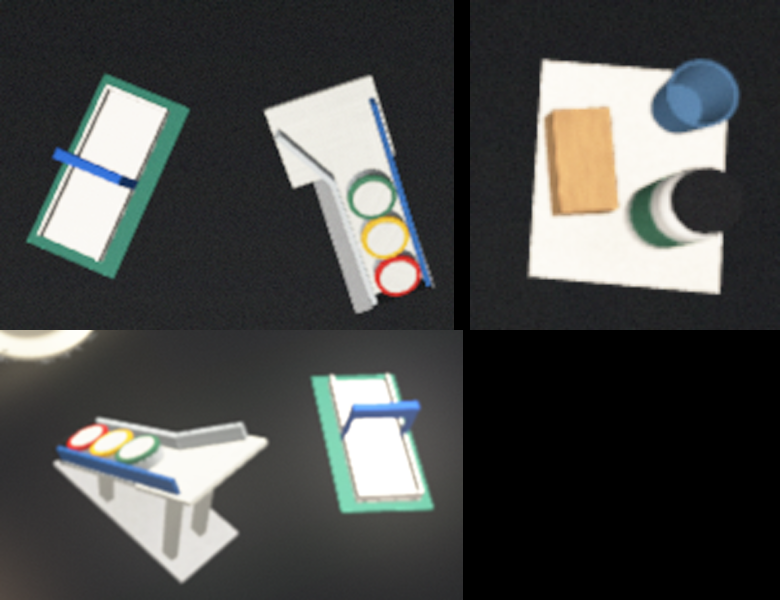

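The picture shows the empty tray upright and released near mid-mat, the three tins in single file in the channel, and the bystanders unmoved.

```bash
python3 -c "
from plant import job;print(job.finish_job())"
```

```text
the job is handed in; nothing more can be done
None
```

The job is handed in at about 19 s: all three tins are in single file in the channel, the empty tray stands upright near the middle of its mat and released, and the bottle, pot and parcel look undisturbed in the last picture; no verdict was returned.

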